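# Refit the labeller's control knob and hold it in

## Robot

A 6-joint arm with a two-finger parallel gripper is mounted at the origin on the work surface. World frame = base frame: x ahead of the robot, y to its left, z up, the work surface at z = 0. Lengths are in mm, angles in rad, forces in N, time in s.
With the tool pointing down it reaches from about 300 to 1000 mm from the base axis. Payload 5.1 kg.
Tool frame: the origin (TCP) lies on the centre line of the jaws, within the pads' length; the fingertips stand 25 mm ahead of it and the grasp point (between the pads) lies 6 mm ahead of it (r.finger_overhang is the z of the fingertips in the tool frame, in mm); z points along the fingers, y is the line along which they close (so a half turn about z gives the same grasp; the last joint's range is limited). The gripper opens to 95 mm and grips with 3 to 60 N. Pads are 20 mm wide; open, the fingers measure 119 mm over their backs; the gripper's body (75 mm by 180 mm) begins 59 mm behind the grasp point.
Start: joints at [-1.212, 0.124, 1.65, -0, 1.367, -0.083], TCP at [277.886, -587.592, 208.056] pointing down, gripper open.
Joint ranges: [-2.61, 2.61], [-1.02, 2.33], [0.03, 2.71], [-1.35, 4.49], [0.32, 2.68], [-2.91, 2.91]. Speed limits (rad/s): [2.57, 2.57, 3.14, 3.14, 3.14, 3.14].

## Interface

Orientations are given as a 3x3 rotation matrix whose columns are the frame's x, y, z axes.
In Python, from plant import telemetry, cams, r, nets gives the robot as it stands.
- The arm moves only by the tool arm_command, never from a script. Its argument "steps" is a list of rows, each a list of 5 numbers: the shift along the world's x, y, z in m, then the turn about the world's z in rad, then the opening, from -1 (shut) to 1 (fully open). In form: [[tx, ty, tz, yaw, grip], ...]. A call has 1 to 5 rows; each row is the pose to reach, as a shift and turn from the pose commanded when the call began; what a row does not reach only later rows make up. A row lasts 1/10 s, in which the tool goes at most 50 mm and 8.59 degrees, less where a joint would pass 70% of its speed; a pose out of reach is approached as far as the arm can. A call with a gripper value outside its range is refused whole. The fingers move at their own pace and stop on an object; "force" is the grip in N (left out, the last holds). Time passes only in rows, so rows that repeat a pose let the fingers close. It gives the time, the measured TCP pose, the force, the opening and the grip force at its end, in the units of the state.
- telemetry.get_obs(): the state, without advancing time (a new reading comes with each control period).
- cams.camera(name): name is "scene" or "top" or "wrist"; returns a dict with "img" (480x640x3 uint8, red, green, blue), "depth" (480x640 float32, mm along the optical axis (not along the pixel's ray), 0 where there is no reading), "mtx" (3x3 intrinsics, pixels), "origin" and "orientation" of the camera in the world; the wrist camera has in their place "hand_eye" (4x4, takes a point from camera to tool coordinates, whose origin is the TCP and whose axes are the flange's). Camera axes: x right, y up, looking along -z (the intrinsics and any distortion apply to the point x, -y, -z); pixel columns grow to the right and rows downward; lengths in mm; the calibration is good to about 2 mm. The wrist camera is an equidistant fisheye: a pixel r from the principal point sees the ray r / f radians off the axis. A picture is of the moment at which its call begins: read the wrist's pose just before it.
- r.finish_job(): hands the job in; it is judged then, once.
Trained networks look in a picture, given as the dict that the camera call returned (one of the last four; its "shot" number tells which), for a name from the list of things; names that differ only in an ending like _2 or _b are one class to them, and where a whole thing is asked for, a point or a joint stands for the part that bears it (a point fixed in the world has none). Each returns a list of dicts, best first, with "confidence" (0 to 1); they miss things now and then, are a little off and sometimes report something else, mostly with a low value. They report only what shows in the picture. A call takes as long as a camera call. They do not tell look-alikes from the thing itself.
- nets.outline_of(thing, picture): "region" (480x640 bool, what is visible of it) and "extent" ([left, top, width, height] in pixels, round what is visible of it).
- nets.spot_point(thing, picture): "position" ([row, column] in pixels: a listed point, or the origin of a listed thing).
The state is a dict: "t": time; "q": joint angles; "qvel": joint speeds; "joint_efforts": joint torques, N m; "tool_pos": TCP position; "eef_rot": TCP orientation; "contact_force": force on the tool from outside, world axes, zero at the start; "moment": the same for the moment, N m; "opening": opening from 0.0 (shut) to 1.0 (fully open); "finger_force": force on a finger pad.
Only numpy, scipy, OpenCV 4.12 (cv2) and the standard library are available. Lean on these libraries where they do the work, as an engineer would, in place of code of your own. Each camera call takes 0.05 s, during which the arm holds its last target. There are 200 camera calls.

## Task

The control knob of the jar labeller has come off and lies on the bench. Turn it to match the flat of the D-shaft on the console, push it fully onto the shaft, then press it right in against the switch's spring and keep it pressed: the machine wakes only while the knob is held in, so finish while still holding it down. Leave the jars and the loose jar cap where they are and do not press the emergency stop.

Things in the scene. Friction and masses are not known exactly. Their poses are not given: they have to be found in the camera images.
- knob_center (a point): The loose black pointer knob, standing bore down on the bench; point on its axis half-way up (19 mm of its 38 mm). Axes: x to the nose, z up. A round skirt (44 mm across, 16 mm tall) carries a grip bar 22 mm tall with two parallel upright sides 18 mm apart; the bar runs along x from -22 mm to a narrowed nose at +32 mm, sides parallel from -22 to +18 mm.
- knob_seat (a point): Point on the knob's axis at the closed upper end of its bore, 14 mm above its underside (5 mm below knob_center); same axes. It meets shaft_tip when the knob is fully on.
- knob: The same knob, 60 g (it varies), origin at the centre of its underside, same axes; a white pointer line marks the nose. Its underside has a D-shaped bore, open at the bottom, 13.2 mm across and 14 mm deep; the bore's flat is on the nose side, 3.1 mm from the axis; its mouth is bevelled 1.5 mm wider all round, 2 mm deep.
- shaft_tip (a point): Centre of the upper end of the bare steel D-shaft that stands upright out of the round black dial on the labeller's console, 24 mm above the console's flat top (itself 80 mm above the bench). 12 mm in diameter, 8.5 mm over its flat. x points squarely out of the flat, z up. The console is clear for 50 mm round the shaft.
- shaft: The same shaft; origin on its axis, level with the console top while not pressed, same axes. The flat runs its whole length; the upper end's edges are bevelled 2 mm deep. With this x and the knob's x pointing the same way (within about 6 degrees) the knob goes on. The shaft also turns about z, with friction of 0.03 N m.
- plunger (a joint): How far the shaft is pushed down into the console, m: 0 free, 0.005 right in. A spring holds it up: it gives from 3 N and takes 8 N at the end stop. With the knob fully on, its underside is 10 mm above the console top with the shaft free, 5 mm with it right in, so the knob never rests on the console.
- estop (a joint): The red emergency-stop button, 36 mm across, in a yellow ring on the same console, about 110 mm from the shaft, its top 26 mm above the console; value in m pressed, 0 free, 0.006 fully down. Not to be pressed.
- cap_center (a point): A loose gold jar cap lying on the bench, 66 mm across, 15 mm tall; point at its centre. A bystander.
- jar_a_center (a point): A filled jar with a gold cap, 66 mm across, 95 mm tall, standing on the bench; point at its centre half-way up. A bystander.
- jar_b_center (a point): Another jar like jar_a; point at its centre half-way up. A bystander.
Things that resemble listed ones, but are neither listed nor needed, are in the scene too. Leave any orange look-alike of the knob alone.

How it is judged (in metres and radians):
At the end, for the whole second after the job is handed in: At the end the knob is fully on the shaft (end of bore within 2.5 mm of the shaft's tip, axes within 0.1 rad, flat on flat within 0.2 rad) and the fingers still press it: the shaft is at least 3.5 mm down of its 5 mm travel, pushed by the knob with more than 4 N (distance between knob_seat and shaft_tip below 0.0025 m and angle between the z axis of knob and the z axis of shaft, either way round below 0.1 rad and angle between the x axis of knob and the x axis of shaft, either way round below 0.2 rad and value of joint plunger above 0.0035 m and contact force between knob and shaft above 4 N and contact force between the fingers and knob above 3 N); the arm keeps its last pose, push and grip.
It fails at once if the jars or the loose cap are moved more than 25 mm or a jar is tipped (distance of any of jar_a_center, jar_b_center, cap_center from where it was at the start of the episode above 0.025 m or angle between any of jar_a_center, jar_b_center's own z axis and vertical above 0.5 rad).
It fails at once if the emergency stop is pressed (value of joint estop above 0.003 m).
It also fails if it takes over 38 s, if anything falls off the work surface, if the arm or the gripper's body presses on something with over 40 N, if the wrist force passes 120 N, or if a joint passes its speed limit or range.

## Working session

There is one attempt and no reset: what is moved stays moved. The work goes in short steps, Python scripts to look and compute and a tool call to move; the robot and the scene stay as the last step left them, time stands still between calls to the robot, and variables do not carry over. Pictures are saved under pics/ and viewed, at most 10 in all, crops included, and the job is handed in when it is done.

Besides the shell and the picture viewer there is one more tool, called after ">>>" as a command line: name --pt "numbers of a row" for each row, then --argument value for the rest. arm_command: Moves the arm, as the interface text tells. Its arguments: {"type":"object","properties":{"steps":{"type":"array"},"force":{"type":"number"}},"required":["steps"]}

```bash
mkdir -p pics
cat > h.py <<'E'
import numpy as np, cv2
from plant import telemetry, cams, r, nets
def cam_to_world(p,px,d=None,z=None,obs=None):
    """px=(row,col); depth d (mm) or plane height z"""
    K=p["mtx"]; u,v=px[1],px[0]
    x,y=(u-K[0,2])/K[0,0],(v-K[1,2])/K[1,1]
    if "hand_eye" in p:
        th=np.hypot(x,y); k=np.tan(th)/th if th>1e-9 else 1; x,y=x*k,y*k
    ray=np.array([x,-y,-1.0])
    if "hand_eye" in p:
        H=np.array(p["hand_eye"]); R=np.array(obs["eef_rot"])
        o=R@H[:3,3]+np.array(obs["tool_pos"]); ray=R@H[:3,:3]@ray
    else:
        o=np.array(p["origin"]); ray=np.array(p["orientation"])@ray
    s=d if d is not None else (z-o[2])/ray[2]
    return o+s*ray
def save(p,name): cv2.imwrite("pics/"+name,cv2.cvtColor(p["img"],cv2.COLOR_RGB2BGR))
E
python3 - <<'E'
from h import *
Z=dict(knob_center=19,shaft_tip=104,cap_center=7.5,jar_a_center=47.5,estop=106)
for n in ("top","scene"):
    p=cams.camera(n); save(p,n+"1.png"); print(n,np.round(p["mtx"],1).tolist(),np.round(p["origin"]))
    for t,z in Z.items():
        for d in nets.spot_point(t,p)[:4]:
            print(t,round(d["confidence"],2),np.round(d["position"]),np.round(cam_to_world(p,d["position"],z=z)))
print(telemetry.get_obs())
E
```

```text
top [[522.1, 0.0, 326.2], [0.0, 522.1, 241.5], [0.0, 0.0, 1.0]] [ 492. -191. 1074.]
knob_center 0.97 [327. 434.] [ 415. -370.   19.]
knob_center 0.89 [302. 334.] [ 464. -172.   19.]
knob_center 0.83 [302. 394.] [ 464. -291.   19.]
knob_center 0.67 [271. 432.] [ 526. -368.   19.]
shaft_tip 0.59 [283. 498.] [ 503. -474.  104.]
shaft_tip 0.58 [204. 216.] [649.  51. 104.]
cap_center 0.75 [320. 242.] [427.  15.   8.]
cap_center 0.5 [281. 500.] [ 507. -506.    8.]
jar_a_center 0.75 [190. 404.] [ 685. -311.   48.]Traceback (most recent call last):
  File "<stdin>", line 6, in <module>
ValueError: it knows: cap_center, jar_a_center, jar_b_center, knob, knob_center, knob_seat, shaft, shaft_tip
```

View pics/top1.png

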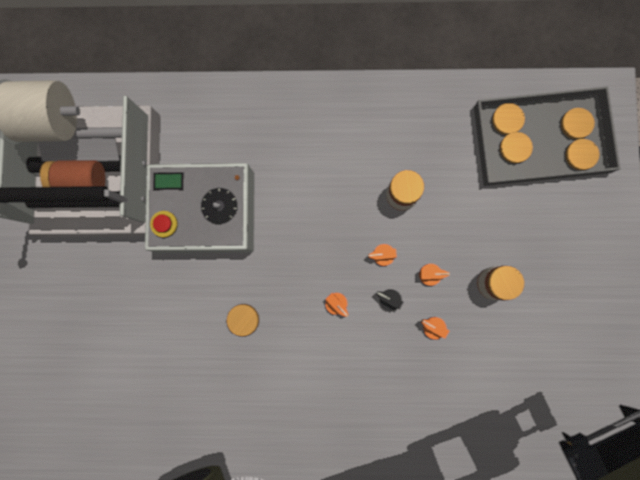

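Run:
```python
from h import *
p=cams.camera("scene"); save(p,"scene1.png"); print(np.round(p["origin"]))
for t,z in dict(knob_center=19,shaft_tip=104).items():
        for d in nets.spot_point(t,p)[:4]:
            print(t,round(d["confidence"],2),np.round(d["position"]),np.round(cam_to_world(p,d["position"],z=z)))
o=telemetry.get_obs(); print(o["t"],o["tool_pos"],np.round(o["eef_rot"],3).tolist(),o["contact_force"],o["opening"])
```

```text
[1264.  248.  855.]
knob_center 0.92 [234. 285.] [ 560. -278.   19.]
knob_center 0.9 [224. 344.] [ 463. -177.   19.]
knob_center 0.85 [206. 306.] [ 455. -288.   19.]
knob_center 0.79 [185. 284.] [ 414. -376.   19.]
shaft_tip 0.5 [294. 404.] [653.  50. 104.]
0.4 [ 277.86199244 -587.50976184  207.88207749] [[0.904, 0.428, -0.0], [0.428, -0.904, 0.0], [0.0, -0.0, -1.0]] [-0.232506    0.39875341 -0.17850759] 1.0008338070278129
```

View pics/scene1.png

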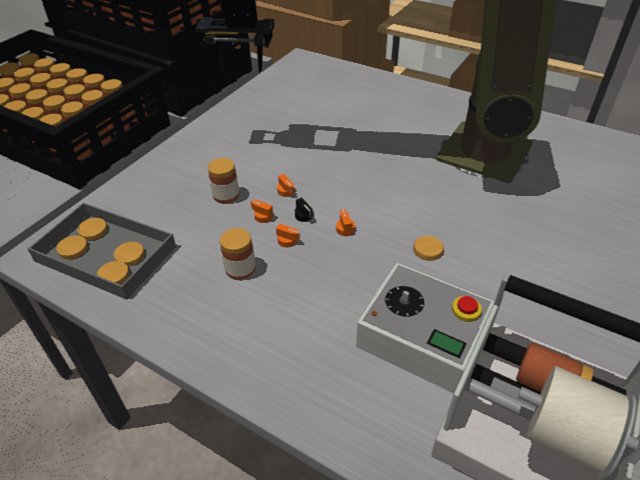

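The black knob is at pixel (390,300) in the top view, about (462,-290) in the world, with its nose at about 65°. The four orange ones are look-alikes. The shaft is at (218,205), about (650,50). The e-stop is at (162,223), towards +y.

>>> arm_command --pt "0.16 0.29 -0.01 0.69 0" --pt "0.16 0.29 -0.01 0.69 0" --pt "0.16 0.29 -0.01 0.69 0" --pt "0.16 0.29 -0.01 0.69 0" --pt "0.16 0.29 -0.01 0.69 0" --force 40

```text
t: 0.9
tool_pos: [399.2, -367.1, 200.7]
eef_rot: [[0.421, 0.907, 0.001], [0.907, -0.421, -0.0], [-0.0, 0.001, -1.0]]
contact_force: [0.8, -0.3, 0.5]
opening: 0.635
finger_force: 0.0
```

>>> arm_command --pt "0.05 0.08 -0.01 0 0" --pt "0.05 0.08 -0.01 0 0" --pt "0.05 0.08 -0.01 0 0"

```text
t: 1.2
tool_pos: [450.3, -284.6, 189.9]
eef_rot: [[0.419, 0.908, -0.0], [0.908, -0.419, 0.002], [0.002, -0.001, -1.0]]
contact_force: [-0.2, -0.7, 0.8]
opening: 0.502
finger_force: 0.0
```

Run:
```python
from h import *
o=telemetry.get_obs(); p=cams.camera("wrist"); save(p,"w1.png"); print(o["t"],np.round(o["tool_pos"],1),np.round(o["eef_rot"],3).tolist(),np.round(p["hand_eye"],2).tolist(),p["mtx"].tolist())
for t,z in dict(knob_center=19,knob=0).items():
    for d in nets.spot_point(t,p)[:5]:
        print(t,round(d["confidence"],2),np.round(d["position"]),np.round(cam_to_world(p,d["position"],z=z,obs=o),1))
```

```text
1.2 [ 450.3 -284.6  189.9] [[0.419, 0.908, -0.0], [0.908, -0.419, 0.002], [0.002, -0.001, -1.0]] [[0.0, 0.96, 0.26, 74.89], [1.0, 0.0, -0.0, -0.11], [-0.0, 0.26, -0.96, -176.84], [0.0, 0.0, 0.0, 1.0]] [[371.64829954431775, 0.0, 314.9963894277177], [0.0, 371.64829954431775, 237.28198499544405], [0.0, 0.0, 1.0]]
knob_center 0.93 [309. 318.] [ 412.1 -374.4   19. ]
knob_center 0.9 [206. 335.] [ 472.  -283.3   19. ]
knob_center 0.88 [106. 276.] [ 461.6 -174.2   19. ]
knob_center 0.75 [260. 410.] [ 519.6 -364.9   19. ]
knob_center 0.69 [158. 411.] [ 557.9 -270.2   19. ]
knob 0.95 [257. 408.] [ 520.3 -369.3    0. ]
knob 0.92 [300. 316.] [ 410.7 -372.6    0. ]
knob 0.84 [110. 280.] [ 463.1 -176.8    0. ]
knob 0.78 [206. 333.] [ 470.  -286.3    0. ]
knob 0.71 [157. 408.] [ 559.1 -271.6    0. ]
```

View pics/w1.png

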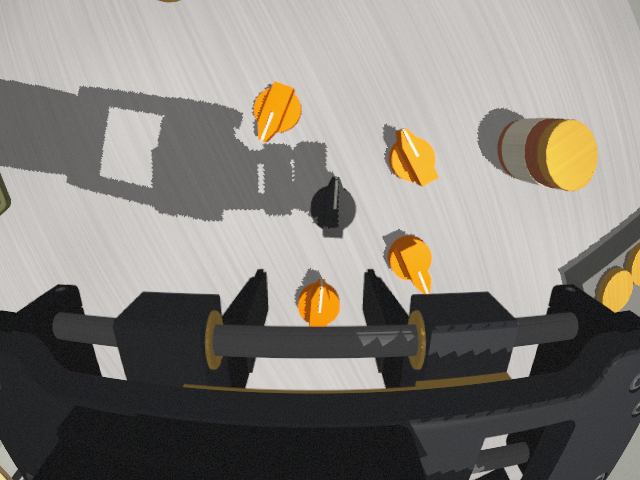

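The wrist view shows the black knob at (333,206), nose pointing up along tool x; orange look-alikes are at (278,110), (413,158), (410,258) and (319,303). I'll get its pose from the depth, using the top layer of the bar.

```bash
cat >> h.py <<'E'
def cloud(p,obs,rows,cols):
    K=p["mtx"]; v,u=np.mgrid[rows[0]:rows[1],cols[0]:cols[1]]
    d=p["depth"][rows[0]:rows[1],cols[0]:cols[1]].astype(float)
    x,y=(u-K[0,2])/K[0,0],(v-K[1,2])/K[1,1]
    if "hand_eye" in p:
        th=np.hypot(x,y)+1e-9; k=np.tan(th)/th; x,y=x*k,y*k
        H=np.array(p["hand_eye"]); R=np.array(obs["eef_rot"]); M=R@H[:3,:3]; o=R@H[:3,3]+np.array(obs["tool_pos"])
    else: M=np.array(p["orientation"]); o=np.array(p["origin"])
    P=(np.stack([x,-y,-np.ones_like(x)],-1)*d[...,None])@M.T+o
    return P, d>0, p["img"][rows[0]:rows[1],cols[0]:cols[1]]
E
python3 - <<'E'
from h import *
o=telemetry.get_obs(); p=cams.camera("wrist")
P,ok,img=cloud(p,o,(165,245),(295,375))
z=P[...,2]; print("bench",np.median(z[:8][ok[:8]]))
print(np.histogram(z[ok],bins=np.arange(-10,60,5)))
top=ok&(z>31)&(z<46); print(top.sum(), z[top].max())
r_=cv2.minAreaRect(P[top][:,:2].astype(np.float32)); print("bar",r_)
q=P[top][:,:2]; c=q.mean(0); w,V=np.linalg.eigh(np.cov((q-c).T)); print("pca",c,np.degrees(np.arctan2(V[1,1],V[0,1])),np.sqrt(w))
sk=ok&(z>10)&(z<20); print("skirt",cv2.minEnclosingCircle(P[sk][:,:2].astype(np.float32)))
wh=ok&(img.min(-1)>150)&(z>12); print("white",wh.sum(), P[wh].mean(0) if wh.any() else 0)
big=cv2.resize(cv2.cvtColor(img,cv2.COLOR_RGB2BGR),None,fx=7,fy=7,interpolation=cv2.INTER_CUBIC); cv2.imwrite("pics/w1c.png",np.clip(big*1.5,0,255).astype(np.uint8))
E
```

```text
bench 0.3186982078219671
(array([   0, 1692, 2810,    9,   42,  697,   16,   22,   21, 1065,    8,
          0,    0]), array([-10,  -5,   0,   5,  10,  15,  20,  25,  30,  35,  40,  45,  50,
        55]))
1093 40.744297740114064
bar ((471.2469787597656, -280.5863342285156), (55.15323257446289, 18.117359161376953), 62.17652893066406)
pca [ 470.17371703 -282.23077051] 61.82749529902273 [ 5.01197235 14.74629218]
skirt ((471.3357238769531, -280.3685607910156), 26.621877670288086)
white 5 [ 483.38588461 -289.92683244   17.60323   ]
```

View pics/w1c.png

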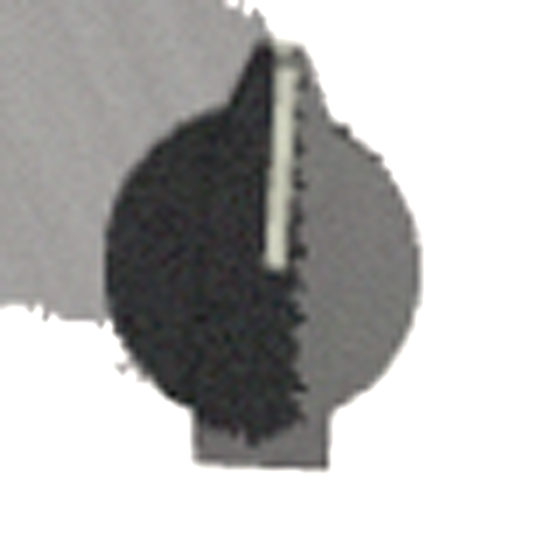

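The crop shows the bar upright with the white line towards the nose, so the nose is at 62°. The axis is about (469,-285).

>>> arm_command --pt "0.0187 -0.0004 -0.04 -0.055 0" --pt "0.0187 -0.0004 -0.09 -0.055 0" --pt "0.0187 -0.0004 -0.13 -0.055 0" --pt "0.0187 -0.0004 -0.1465 -0.055 0" --pt "0.0187 -0.0004 -0.1465 -0.055 0"

```text
t: 1.9
tool_pos: [464.3, -289.0, 40.4]
eef_rot: [[0.476, 0.879, -0.006], [0.879, -0.476, 0.004], [0.001, -0.007, -1.0]]
contact_force: [-0.7, -1.0, -0.0]
opening: 0.501
finger_force: 0.0
```

>>> arm_command --pt "0 0 0 0 -1" --pt "0 0 0 0 -1" --pt "0 0 0 0 -1" --pt "0 0 0 0 -1" --pt "0 0 0 0 -1" --force 40

```text
t: 2.4
tool_pos: [467.8, -289.5, 44.9]
eef_rot: [[0.474, 0.88, 0.001], [0.88, -0.474, -0.001], [-0.0, 0.002, -1.0]]
contact_force: [0.9, 0.4, 0.1]
opening: 0.133
finger_force: 0.0
```

>>> arm_command --pt "0 0 0 0 -1"

```text
t: 2.5
tool_pos: [467.5, -289.3, 44.4]
eef_rot: [[0.474, 0.881, 0.001], [0.881, -0.474, -0.0], [-0.0, 0.001, -1.0]]
contact_force: [0.3, -0.7, 0.4]
opening: 0.054
finger_force: 0.0
```

Run:
```python
from h import *
o=telemetry.get_obs(); p=cams.camera("wrist"); print(o["t"],np.round(o["tool_pos"],1),o["opening"],o["finger_force"])
c=cv2.cvtColor(p["img"],cv2.COLOR_RGB2BGR)[150:390,200:440]; cv2.imwrite("pics/w2.png",np.clip(cv2.resize(c,None,fx=2.4,fy=2.4).astype(float)*1.5,0,255).astype(np.uint8))
```

```text
2.5 [ 467.5 -289.3   44.4] 0.05367674386149187 0.0
```

View pics/w2.png

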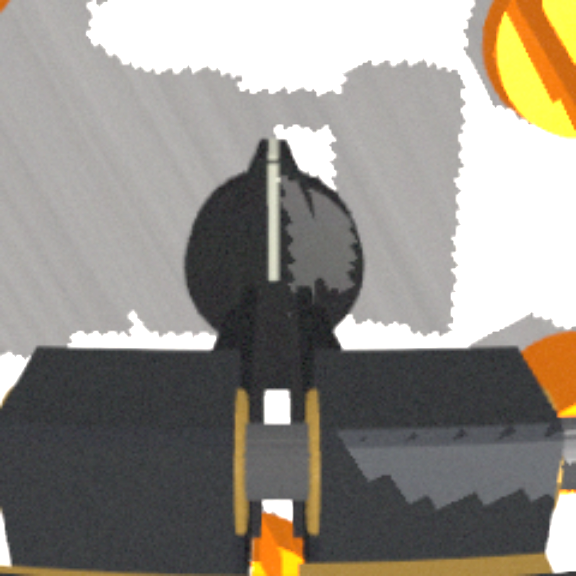

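Run:
```python
from h import *
print(r.finger_overhang)
o=telemetry.get_obs(); p=cams.camera("wrist"); print(o["t"],np.round(o["tool_pos"],1),o["opening"],o["finger_force"])
P,ok,img=cloud(p,o,(195,330),(270,360))
R=np.array(o["eef_rot"]); T=(P-np.array(o["tool_pos"]))@R
for row in range(205,330,5):
    for col in (305,314,323): print(row,col,np.round(T[row-195,col-270],0),"z",np.round(P[row-195,col-270,2]),end=" | ")
    print()
t=cams.camera("top")
P,ok,img=cloud(t,None,(280,320),(370,415))
m=ok&(P[...,2]>28)&(P[...,2]<48); print("top bar",m.sum(),cv2.minAreaRect(P[m][:,:2].astype(np.float32)) if m.sum()>5 else 0)
```

```text
25.0
2.55 [ 467.4 -289.2   44.3] 0.028337791770679285 0.0
205 305 [35. -6. 43.] z 1.0 | 205 314 [35. -0. 44.] z 0.0 | 205 323 [34.  5. 45.] z -1.0 | 
210 305 [31. -6. 45.] z -0.0 | 210 314 [37. -0. 18.] z 26.0 | 210 323 [31.  5. 45.] z -1.0 | 
215 305 [33. -5. 23.] z 21.0 | 215 314 [36. -0.  7.] z 38.0 | 215 323 [28.  5. 44.] z 0.0 | 
220 305 [33. -5.  7.] z 37.0 | 220 314 [34. -0.  6.] z 38.0 | 220 323 [31.  4. 20.] z 24.0 | 
225 305 [31. -5.  6.] z 38.0 | 225 314 [31. -0.  6.] z 39.0 | 225 323 [31.  4.  5.] z 39.0 | 
230 305 [28. -5.  6.] z 38.0 | 230 314 [29. -0.  4.] z 40.0 | 230 323 [29.  4.  6.] z 38.0 | 
235 305 [26. -5.  7.] z 37.0 | 235 314 [26. -0.  6.] z 38.0 | 235 323 [26.  4.  7.] z 38.0 | 
240 305 [23. -5.  8.] z 37.0 | 240 314 [23. -0.  6.] z 39.0 | 240 323 [24.  4.  5.] z 39.0 | 
245 305 [21. -5.  5.] z 39.0 | 245 314 [21. -0.  5.] z 39.0 | 245 323 [20.  4.  6.] z 38.0 | 
250 305 [18. -5.  6.] z 38.0 | 250 314 [18. -0.  5.] z 40.0 | 250 323 [18.  4.  7.] z 37.0 | 
255 305 [15. -5.  7.] z 37.0 | 255 314 [15. -0.  6.] z 38.0 | 255 323 [15.  4.  5.] z 39.0 | 
260 305 [12
[... 716 characters left out ...]
. -0.  6.] z 38.0 | 295 323 [ 13.   3. -39.] z 84.0 | 
300 305 [ 34.  -3. -89.] z 134.0 | 300 314 [-11.  -0.   6.] z 38.0 | 300 323 [ 12.   3. -42.] z 87.0 | 
305 305 [ 33.  -3. -89.] z 134.0 | 305 314 [-13.  -0.   6.] z 39.0 | 305 323 [ 12.   3. -47.] z 91.0 | 
310 305 [ 31.  -3. -89.] z 133.0 | 310 314 [-17.  -0.   7.] z 37.0 | 310 323 [ 12.   3. -51.] z 95.0 | 
315 305 [ 35.  -2. -99.] z 143.0 | 315 314 [-40.  -1.  45.] z -0.0 | 315 323 [ 34.   2. -98.] z 142.0 | 
320 305 [  35.   -2. -101.] z 146.0 | 320 314 [-43.  -1.  44.] z 1.0 | 320 323 [ 33.   2. -99.] z 143.0 | 
325 305 [  34.   -2. -102.] z 146.0 | 325 314 [-47.  -1.  44.] z 0.0 | 325 323 [  33.    2. -102.] z 146.0 | 
top bar 0 0
```

Run:
```python
from h import *
o=telemetry.get_obs(); p=cams.camera("scene"); print(o["t"],o["opening"],o["finger_force"],o["contact_force"],o["q"])
c=cv2.cvtColor(p["img"],cv2.COLOR_RGB2BGR)[130:250,240:400]; cv2.imwrite("pics/s2.png",np.clip(cv2.resize(c,None,fx=5,fy=5,interpolation=cv2.INTER_CUBIC).astype(float)*1.6,0,255).astype(np.uint8))
```

```text
2.65 0.006890059318302672 0.0 [ 0.25147223 -0.38990148  0.31581297] [-6.51716583e-01  6.55227093e-02  2.00659512e+00 -2.08298582e-06
  1.06946643e+00 -1.57876534e-01]
```

View pics/s2.png

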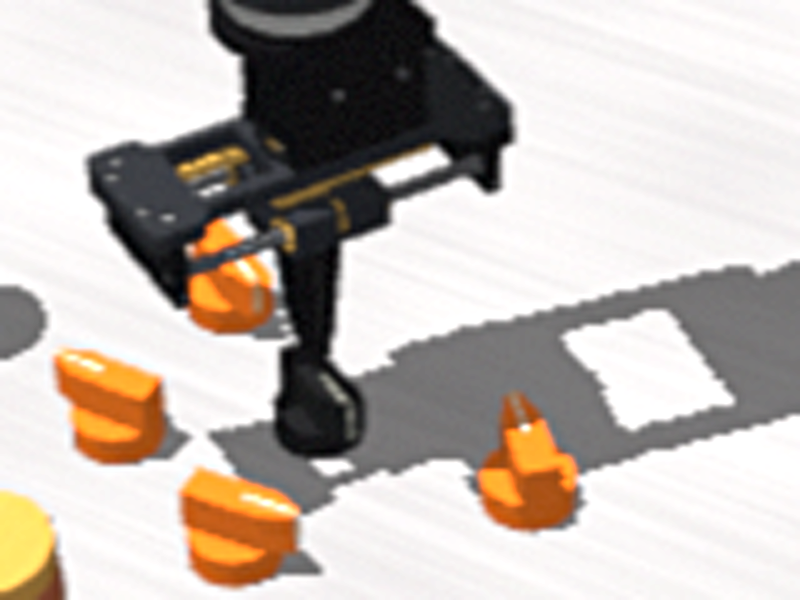

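The scene crop shows the closed fingers ending right on top of the knob bar, at (310,350), rather than beside it. So the fingertips reach less far than stated. I'll open and measure the real fingertip height with the wrist depth.

>>> arm_command --pt "0 0 0.03 0 0.2" --pt "0 0 0.03 0 0.2" --pt "0 0 0.03 0 0.2" --pt "0 0 0.03 0 0.2" --pt "0 0 0.03 0 0.2"

```text
t: 3.2
tool_pos: [466.6, -288.7, 72.8]
eef_rot: [[0.474, 0.88, -0.002], [0.88, -0.474, 0.001], [0.0, -0.002, -1.0]]
contact_force: [-0.5, -0.1, -0.0]
opening: 0.37
finger_force: 0.0
```

Run:
```python
from h import *
o=telemetry.get_obs(); p=cams.camera("wrist"); print(o["t"],np.round(o["tool_pos"],1),o["opening"])
P,ok,img=cloud(p,o,(150,400),(150,480))
R=np.array(o["eef_rot"]); T=(P-np.array(o["tool_pos"]))@R
for s in (-1,1):
    m=ok&(np.abs(T[...,0])<16)&(s*T[...,1]>5)&(s*T[...,1]<60)&(T[...,2]<30)&(T[...,2]>-60)
    for lo in range(-60,30,6):
        k=m&(T[...,2]>=lo)&(T[...,2]<lo+6)
        if k.any(): q=T[k]; print(s,lo,k.sum(),"x",np.round(q[:,0].min()),np.round(q[:,0].max()),"y",np.round(q[:,1].min()),np.round(q[:,1].max()))
Q,ok2,_=cloud(p,o,(180,300),(270,370))
k=ok2&(Q[...,2]>33)&(Q[...,2]<44); print("bar",k.sum(),cv2.minAreaRect(Q[k][:,:2].astype(np.float32)))
```

```text
3.2 [ 466.6 -288.7   72.8] 0.3704745139553514
-1 -60 209 x -10.0 13.0 y -26.0 -17.0
-1 -54 206 x -9.0 13.0 y -27.0 -17.0
-1 -48 202 x 1.0 13.0 y -27.0 -17.0
-1 -42 173 x -2.0 13.0 y -26.0 -17.0
-1 -36 160 x -6.0 13.0 y -26.0 -17.0
-1 -30 161 x -9.0 13.0 y -26.0 -17.0
-1 -24 124 x -10.0 13.0 y -25.0 -17.0
-1 -18 99 x -10.0 13.0 y -24.0 -17.0
-1 -12 81 x -9.0 13.0 y -22.0 -17.0
1 -60 214 x -10.0 13.0 y 17.0 26.0
1 -54 201 x -8.0 13.0 y 17.0 27.0
1 -48 207 x 1.0 13.0 y 17.0 27.0
1 -42 170 x -2.0 13.0 y 17.0 26.0
1 -36 165 x -6.0 13.0 y 17.0 26.0
1 -30 147 x -9.0 13.0 y 17.0 26.0
1 -24 128 x -9.0 13.0 y 17.0 25.0
1 -18 102 x -10.0 13.0 y 17.0 23.0
1 -12 77 x -9.0 13.0 y 17.0 22.0
1 -6 1 x -5.0 -5.0 y 18.0 18.0
bar 2391 ((471.1544494628906, -280.6441955566406), (55.09305953979492, 17.905542373657227), 62.14834976196289)
```

The depth shows the fingertips actually end about 6.5 mm *behind* the reported TCP (T z ≈ -6.5, not +25). The knob hasn't moved: its axis is (468.8,-285.0) and its nose is at 62.1°. I'll go lower by that difference.

>>> arm_command --pt "0.0022 0.0037 -0.02 0.005 0" --pt "0.0022 0.0037 -0.045 0.005 0" --pt "0.0022 0.0037 -0.054 0.005 0" --pt "0.0022 0.0037 -0.059 0.005 0" --pt "0.0022 0.0037 -0.059 0.005 0"

```text
t: 3.75
tool_pos: [469.2, -285.3, 14.5]
eef_rot: [[0.47, 0.883, -0.001], [0.883, -0.47, 0.001], [0.0, -0.001, -1.0]]
contact_force: [1.2, 0.3, 0.9]
opening: 0.499
finger_force: 0.0
```

Run:
```python
from h import *
o=telemetry.get_obs(); p=cams.camera("wrist"); print(o["t"],np.round(o["tool_pos"],1),o["opening"],np.round(o["contact_force"],1))
P,ok,img=cloud(p,o,(150,400),(150,480))
R=np.array(o["eef_rot"]); T=(P-np.array(o["tool_pos"]))@R
for s in (-1,1):
    m=ok&(np.abs(T[...,0])<14)&(s*T[...,1]>16)&(s*T[...,1]<60)&(T[...,2]<9)&(T[...,2]>-60)
    k=m&(P[...,2]<45)
    print(s,"tip world z",np.sort(P[k][:,2])[:60:10],T[k].min(0),T[k].max(0))
Q,ok2,_=cloud(p,o,(180,330),(270,370))
k=ok2&(Q[...,2]>33)&(Q[...,2]<44)&(np.abs((Q-np.array(o["tool_pos"]))@R)[...,1]<14); print("bar",k.sum(),cv2.minAreaRect(Q[k][:,:2].astype(np.float32)), ((Q[k]-np.array(o["tool_pos"]))@R)[:,0].max())
```

```text
3.75 [ 469.2 -285.3   14.5] 0.49859022531480235 [1.2 0.3 0.9]
-1 tip world z [ 5.74323663  9.70328453 14.74898301 15.05205393 15.28065036 15.31812188] [-13.9521234  -31.58406096 -30.4175899 ] [ 13.79418901 -16.00629544   8.78757324]
1 tip world z [ 5.98384521 10.49735473 14.17341403 15.10921719 15.26874725 15.41126218] [-13.45783436  16.00021349 -30.48151807] [13.95544173 31.34744682  8.50432112]
bar 3166 ((474.0737609863281, -275.7150573730469), (43.557838439941406, 18.347211837768555), 61.45895767211914) 32.55334879009371
```

>>> arm_command --pt "0 0 -0.002 0 0" --pt "0 0 -0.002 0 -1" --pt "0 0 -0.002 0 -1" --pt "0 0 -0.002 0 -1" --pt "0 0 -0.002 0 -1" --force 45

```text
t: 4.3
tool_pos: [469.6, -285.6, 13.3]
eef_rot: [[0.47, 0.883, 0.0], [0.883, -0.47, -0.0], [-0.0, 0.0, -1.0]]
contact_force: [0.8, -0.5, -0.1]
opening: 0.219
finger_force: 0.0
```

>>> arm_command --pt "0 0 0 0 -1" --pt "0 0 0 0 -1"

```text
t: 4.5
tool_pos: [469.6, -285.6, 13.2]
eef_rot: [[0.47, 0.883, 0.0], [0.883, -0.47, -0.0], [-0.0, 0.0, -1.0]]
contact_force: [-0.4, 0.7, 1.9]
opening: 0.188
finger_force: 45.0
```

>>> arm_command --pt "0 0 0.05 0 -1" --pt "0 0 0.1 0 -1" --pt "0.02 0.035 0.135 0 -1" --pt "0.04 0.075 0.16 0 -1" --pt "0.062 0.115 0.16 0 -1"

```text
t: 5.0
tool_pos: [534.1, -170.9, 178.3]
eef_rot: [[0.472, 0.882, 0.008], [0.882, -0.472, -0.004], [0.001, 0.009, -1.0]]
contact_force: [1.5, -0.2, -1.1]
opening: 0.189
finger_force: 45.0
```

>>> arm_command --pt "0.076 0.142 0 0 -1" --pt "0.076 0.142 0 0 -1" --pt "0.076 0.142 0 0 -1" --pt "0.076 0.142 0 0 -1" --pt "0.076 0.142 0 0 -1"

```text
t: 5.5
tool_pos: [607.7, -27.0, 172.5]
eef_rot: [[0.467, 0.884, -0.001], [0.884, -0.467, -0.0], [-0.001, -0.001, -1.0]]
contact_force: [-0.5, 0.2, -0.7]
opening: 0.186
finger_force: 45.0
```

Run:
```python
from h import *
o=telemetry.get_obs(); p=cams.camera("wrist"); save(p,"w3.png"); print(o["t"],np.round(o["tool_pos"],1),np.round(o["eef_rot"],3).tolist(),o["opening"],o["finger_force"],np.round(o["q"],2))
for t,z in dict(shaft_tip=104,shaft=80).items():
    for d in nets.spot_point(t,p)[:3]:
        print(t,round(d["confidence"],2),np.round(d["position"]),np.round(cam_to_world(p,d["position"],z=z,obs=o),1))
P,ok,img=cloud(p,o,(0,480),(0,640))
m=ok&(P[...,2]>95)&(P[...,2]<112)&(np.hypot(P[...,0]-650,P[...,1]-50)<35); q=P[m]; print("tip",m.sum(),q.mean(0),np.median(q[:,2]))
v,u=np.where(m); print(u.min(),u.max(),v.min(),v.max())
c=cv2.cvtColor(p["img"],cv2.COLOR_RGB2BGR); a,b=int(v.mean()),int(u.mean()); c=c[max(a-40,0):a+40,max(b-40,0):b+40]; cv2.imwrite("pics/w3c.png",cv2.resize(c,None,fx=7,fy=7,interpolation=cv2.INTER_CUBIC)); print(a,b)
```

```text
5.5 [607.7 -27.  172.5] [[0.467, 0.884, -0.001], [0.884, -0.467, -0.0], [-0.001, -0.001, -1.0]] 0.1864499874405043 44.999887347221375 [-0.13  0.06  1.78 -0.    1.3   0.35]
shaft_tip 0.71 [116. 316.] [649.8  51.7 104. ]
shaft 0.6 [119. 318.] [650.9  50.3  80. ]
tip 198 [648.4608371   50.75016538 103.52335427] 103.75261713911011
308 321 109 127
118 314
```

View pics/w3c.png

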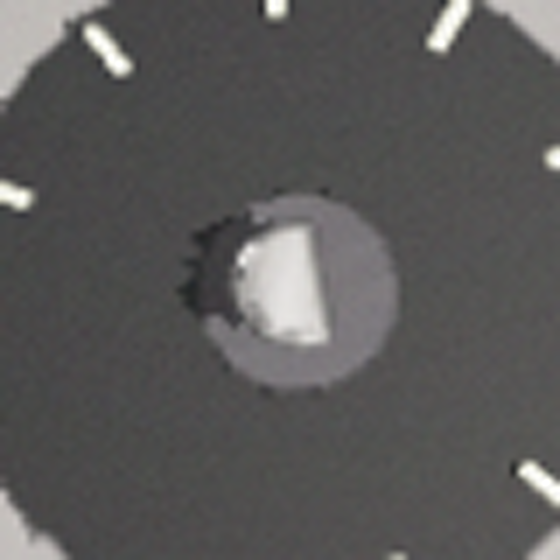

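The crop shows the D-face (bright) at (285,285), with its flat edge from (305,225) to (328,340), so the flat faces right and slightly up in the image. I'll compute the world angle, the centre and the knob's offset in the hand.

```bash
cat > shaft.py <<'E'
from h import *
from scipy.optimize import least_squares
def knob_in_hand(p,o):
    P,ok,_=cloud(p,o,(60,330),(250,380)); R=np.array(o["eef_rot"]); T=(P-np.array(o["tool_pos"]))@R
    m=ok&(T[...,2]>-30)&(T[...,2]<-20)&(T[...,0]>14)&(T[...,0]<45)&(np.abs(T[...,1])<14); q=T[m]
    nose=np.sort(q[:,0])[-15:].mean(); y=[(q[(q[:,0]>a)&(q[:,0]<a+4),1].min(),q[(q[:,0]>a)&(q[:,0]<a+4),1].max()) for a in (14,18,24,28)]
    return m.sum(),nose,np.round(y,1).tolist(),np.median(q[:,2])
def shaft_pose(p,o,ctr,s=8,thr=165,half=22):
    a,b=ctr; im=cv2.cvtColor(p["img"],cv2.COLOR_RGB2GRAY)[a-half:a+half,b-half:b+half]
    big=cv2.resize(im,None,fx=s,fy=s,interpolation=cv2.INTER_CUBIC)
    m=(big>thr).astype(np.uint8); n,l,st,cc=cv2.connectedComponentsWithStats(m)
    i=1+np.argmin(np.hypot(cc[1:,0]-half*s,cc[1:,1]-half*s)+1e4*(st[1:,4]<300)); c=max(cv2.findContours((l==i).astype(np.uint8),cv2.RETR_EXTERNAL,cv2.CHAIN_APPROX_NONE)[0],key=len)[:,0]
    W=np.array([cam_to_world(p,((y+.5)/s-.5+a-half,(x+.5)/s-.5+b-half),z=104,obs=o)[:2] for x,y in c])
    # D shape: intersection of disc(c,r) and half plane; signed distance of contour points
    def f(v):
        d=W-v[:2]; return np.maximum(np.hypot(*d.T)-v[2], d@[np.cos(v[3]),np.sin(v[3])]-v[4])
    best=min((least_squares(f,[*W.mean(0),5,t,2],loss="soft_l1",f_scale=.3) for t in np.arange(0,6.28,.5)),key=lambda r_:r_.cost)
    v=best.x; return np.round(v[:3],2),np.degrees(v[3])%360,v[4],best.cost,len(W)
E
python3 - <<'E'
from shaft import *
o=telemetry.get_obs(); p=cams.camera("wrist")
print(knob_in_hand(p,o))
for thr in (140,165,190): print(shaft_pose(p,o,(118,314),thr=thr))
E
```

```text
(np.int64(1305), np.float64(32.25163976241558), [[-9.2, 8.9], [-8.8, 8.9], [-6.1, 6.2], [-4.7, 4.7]], np.float64(-25.01301399999314))
(array([649.74,  50.1 ,   5.72]), np.float64(343.22275480156117), np.float64(1.654533508851346), np.float64(10.824796218950302), 410)
(array([650.15,  50.  ,   5.57]), np.float64(343.420812258362), np.float64(0.9157536385753076), np.float64(13.49565161393982), 380)
(array([650.45,  50.15,   5.2 ]), np.float64(343.8639976152643), np.float64(0.32986340129787944), np.float64(23.722518508779295), 402)
```

>>> arm_command --pt "-0.015 0.094 0 -1.376 -1" --pt "-0.015 0.094 0 -1.376 -1" --pt "-0.015 0.094 0 -1.376 -1" --pt "-0.015 0.094 0 -1.376 -1" --pt "-0.015 0.094 0 -1.376 -1"

```text
t: 6.2
tool_pos: [592.1, 64.3, 173.1]
eef_rot: [[0.944, 0.33, 0.0], [0.33, -0.944, -0.0], [-0.0, 0.0, -1.0]]
contact_force: [-0.0, -0.1, -0.9]
opening: 0.186
finger_force: 45.0
```

>>> arm_command --pt "0 0 -0.015 -0.626 -1" --pt "0 0 -0.03 -0.626 -1" --pt "0 0 -0.03 -0.626 -1" --pt "0 0 -0.03 -0.626 -1" --pt "0 0 -0.03 -0.626 -1"

```text
t: 6.7
tool_pos: [592.2, 63.9, 142.9]
eef_rot: [[0.96, -0.281, -0.0], [-0.281, -0.96, -0.0], [-0.0, 0.0, -1.0]]
contact_force: [0.7, -0.3, 0.3]
opening: 0.189
finger_force: 45.0
```

>>> arm_command --pt "0 0 0 0 -1" --pt "0 0 0 0 -1"

```text
t: 6.9
tool_pos: [592.5, 64.8, 143.3]
eef_rot: [[0.961, -0.277, 0.0], [-0.277, -0.961, -0.0], [0.0, -0.0, -1.0]]
contact_force: [0.0, 0.0, 0.2]
opening: 0.187
finger_force: 45.0
```

Run:
```python
from shaft import *
o=telemetry.get_obs(); p=cams.camera("wrist"); save(p,"w4.png"); R=o["eef_rot"]
print(o["t"],np.round(o["tool_pos"],1),"yaw",np.degrees(np.arctan2(R[1][0],R[0][0])),o["opening"],o["finger_force"],np.round(o["contact_force"],1))
print(knob_in_hand(p,o))
P,ok,img=cloud(p,o,(0,480),(0,640))
m=ok&(P[...,2]>97)&(P[...,2]<110)&(np.hypot(P[...,0]-650,P[...,1]-50)<15); v,u=np.where(m); a,b=int(v.mean()),int(u.mean()); print("tip",m.sum(),P[m].mean(0),a,b)
for d in nets.spot_point("shaft_tip",p)[:2]: print(d["confidence"],d["position"],cam_to_world(p,d["position"],z=104,obs=o))
for thr in (120,140,165): print(shaft_pose(p,o,(a,b),thr=thr))
c=cv2.cvtColor(p["img"],cv2.COLOR_RGB2BGR)[max(a-50,0):a+50,b-50:b+50]; cv2.imwrite("pics/w4c.png",cv2.resize(c,None,fx=5.5,fy=5.5,interpolation=cv2.INTER_CUBIC))
```

```text
6.9 [592.5  64.8 143.3] yaw -16.08330479596789 0.18699151367196318 44.99985337257385 [0.  0.  0.2]
(np.int64(1270), np.float64(31.92962201505031), [[-9.7, 8.5], [-9.4, 8.4], [-6.7, 5.7], [-4.8, 3.9]], np.float64(-24.964151154826787))
tip 250 [648.45601064  51.00133799 103.56270837] 167 311
0.58 [164.0, 312.3] [650.11463244  50.28440596 104.        ]
(array([649.86,  49.99,   6.08]), np.float64(343.9084749561488), np.float64(1.8759234013327148), np.float64(6.7742600518265235), 462)
(array([649.93,  50.08,   5.78]), np.float64(343.3339042159106), np.float64(1.4427206226322649), np.float64(8.787663976765092), 434)
(array([650.22,  50.1 ,   5.48]), np.float64(343.0663704077055), np.float64(0.8715143525130268), np.float64(15.012076750087914), 428)
```

View pics/w4c.png

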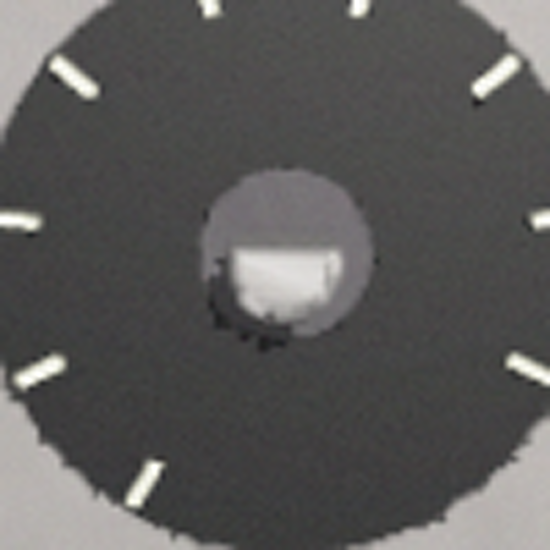

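The flat is now square to tool x. The shaft axis is (649.9,50.1) at about -16.6°.

>>> arm_command --pt "0.04 -0.01 0 -0.009 -1" --pt "0.0576 -0.0151 0 -0.009 -1" --pt "0.0576 -0.0151 -0.01 -0.009 -1" --pt "0.0576 -0.0151 -0.018 -0.009 -1" --pt "0.0576 -0.0151 -0.018 -0.009 -1"

```text
t: 7.5
tool_pos: [647.7, 50.7, 122.2]
eef_rot: [[0.958, -0.286, -0.005], [-0.286, -0.958, 0.0], [-0.005, 0.001, -1.0]]
contact_force: [-0.2, 0.1, -1.5]
opening: 0.188
finger_force: 45.0
```

>>> arm_command --pt "0 0 0 0 -1" --pt "0 0 0 0 -1"

```text
t: 7.7
tool_pos: [649.7, 50.7, 125.3]
eef_rot: [[0.958, -0.286, 0.0], [-0.286, -0.958, 0.0], [0.0, -0.0, -1.0]]
contact_force: [0.6, 0.1, -0.2]
opening: 0.188
finger_force: 45.0
```

Small correction of (+0.4, -1.0) mm, then down in small steps.

>>> arm_command --pt "0.0004 -0.001 0 0 -1" --pt "0.0004 -0.001 0 0 -1" --pt "0.0004 -0.001 -0.004 0 -1" --pt "0.0004 -0.001 -0.008 0 -1" --pt "0.0004 -0.001 -0.01 0 -1"

```text
t: 8.2
tool_pos: [650.1, 49.4, 114.1]
eef_rot: [[0.958, -0.287, -0.001], [-0.287, -0.958, 0.0], [-0.001, 0.0, -1.0]]
contact_force: [0.5, 0.5, -0.3]
opening: 0.186
finger_force: 45.0
```

>>> arm_command --pt "0 0 -0.002 0 -1" --pt "0 0 -0.004 0 -1" --pt "0 0 -0.004 0 -1"

```text
t: 8.5
tool_pos: [650.3, 49.4, 110.5]
eef_rot: [[0.958, -0.287, -0.001], [-0.287, -0.958, 0.0], [-0.001, 0.0, -1.0]]
contact_force: [-0.3, 0.5, -0.1]
opening: 0.187
finger_force: 45.0
```

No contact force with the knob about 6.5 mm past the tip, so the D has entered. Now I'll go on to full seating and press.

>>> arm_command --pt "0 0 -0.002 0 -1" --pt "0 0 -0.004 0 -1" --pt "0 0 -0.006 0 -1" --pt "0 0 -0.008 0 -1" --pt "0 0 -0.008 0 -1"

```text
t: 9.0
tool_pos: [650.5, 49.5, 103.1]
eef_rot: [[0.958, -0.287, -0.0], [-0.287, -0.958, 0.0], [-0.0, -0.0, -1.0]]
contact_force: [-1.0, 0.9, 2.3]
opening: 0.187
finger_force: 45.0
```

>>> arm_command --pt "0 0 -0.002 0 -1" --pt "0 0 -0.004 0 -1" --pt "0 0 -0.0045 0 -1" --pt "0 0 -0.0045 0 -1"

```text
t: 9.4
tool_pos: [650.6, 49.5, 99.3]
eef_rot: [[0.958, -0.287, 0.0], [-0.287, -0.958, 0.0], [0.0, -0.0, -1.0]]
contact_force: [-3.8, 0.7, 5.8]
opening: 0.185
finger_force: 45.0
```

>>> arm_command --pt "-0.0004 0 -0.001 0 -1" --pt "-0.0004 0 -0.002 0 -1" --pt "-0.0004 0 -0.002 0 -1"

```text
t: 9.7
tool_pos: [650.6, 49.5, 98.0]
eef_rot: [[0.958, -0.287, 0.001], [-0.287, -0.958, 0.0], [0.001, -0.0, -1.0]]
contact_force: [-3.9, 1.1, 6.8]
opening: 0.187
finger_force: 45.0
```

>>> arm_command --pt "0 0 -0.001 0 -1" --pt "0 0 -0.001 0 -1"

```text
t: 9.9
tool_pos: [650.7, 49.5, 97.9]
eef_rot: [[0.958, -0.287, 0.001], [-0.287, -0.958, 0.0], [0.001, -0.0, -1.0]]
contact_force: [-5.4, 0.5, 10.9]
opening: 0.186
finger_force: 45.0
```

>>> arm_command --pt "0 0 -0.0005 0 -1" --pt "0 0 -0.0005 0 -1" --pt "0 0 -0.0005 0 -1"

```text
t: 10.2
tool_pos: [650.7, 49.5, 97.9]
eef_rot: [[0.958, -0.287, 0.001], [-0.287, -0.958, 0.0], [0.001, -0.0, -1.0]]
contact_force: [-6.6, 0.8, 12.4]
opening: 0.187
finger_force: 45.0
```

Run:
```python
from shaft import *
o=telemetry.get_obs(); p=cams.camera("wrist"); print(o["t"],o["tool_pos"],np.round(o["contact_force"],1),knob_in_hand(p,o))
P,ok,_=cloud(p,o,(0,480),(0,640)); m=ok&(np.abs(np.hypot(P[...,0]-650,P[...,1]-50)-42)<6)&(P[...,2]>60)&(P[...,2]<95)&(P[...,0]>660); print("console z",np.median(P[m][:,2]))
```

```text
10.2 [650.74041399  49.49638688  97.89063668] [-6.6  0.8 12.4] (np.int64(1257), np.float64(31.916718484348433), [[-9.7, 8.5], [-9.3, 8.3], [-6.6, 5.2], [-4.9, 3.9]], np.float64(-24.861424853410288))
console z 80.90524563680898
```

The knob top is at 122.8 mm, so its underside is at about 85 mm: fully seated and at the end stop. It hasn't slipped in the hand and the push is 12 N. Handing in.

```bash
python3 -c "
from plant import r
print(r.finish_job())"
```

```text
the job is handed in; nothing more can be done
None
```

I handed the job in at about 10 s with the knob fully on the D-shaft, flat on flat, and held at the switch's end stop with about 12 N; the hand-in printed no verdict. The jars, loose cap, orange look-alikes and emergency stop were not touched.

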